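# Hang a carrier of varnished flies on the sloped drying rail

### The job

Hang the orange-tabbed carrier of freshly varnished flies on the sloped drying rail: hook it over the raised end so that both grooved wheels sit on the bar, and keeping them on the bar ease it down past the brass keeper, which must snap up behind it, then let go just past the keeper and leave it to roll to the red stop by itself. Be gentle, neither dropping it on the bar nor pressing hard (the bar's true height has to be felt), keep the carrier upright, and leave everything else where it stands.

Things in the scene. Friction and masses are not known exactly. Their poses are not given: they have to be found in the camera images.
- carrier: Carrier to hang: C-shaped, cork block with coloured flies, aluminium side plate, two white grooved wheels, orange tab on top; about 0.4 kg (0.33 to 0.5). Origin: block's underside below the tab; z up, x its rolling direction, y sideways. Block 90 (x), y -18 to 26, 28 high; flies to y -36. Plate 72 (x), y -12.5 to -9.5, to z 141: the C opens to +y, gap z 28 to 110 at y 0.
- carrier_saddle (a point): On the carrier, z 115 over the block's underside, midway between the wheels (x -20, +20) at the bottom of their grooves; axes as the carrier's. Hanging right, it lies on the middle of the bar's top edge. Groove radius 8, 7 wide, flaring to 12 at the flange rims (radius 13, so 5 below this point). Axle ends, 8 thick, stick out to y 8 to 18, centres 8 above this point.
- carrier_tab (a point): Middle of the carrier's orange lifting tab, 44.5 above the saddle point; axes as the carrier's. Tab 30 (x) by 12 (y, to grip across) by 36 high; below it, 18 under this point, is a bridge 72 (x), y -12.5 to 7.5, over the wheels.
- rail_stand: Fixed stand: dark wooden base, two steel posts (y 80, x -150 and 147). Origin on the table under mid-bar; x level, downhill; y from bar to posts; z up. Aluminium bar, 5 thick, 20 deep, x -189 to 189, y 0, falls 7 degrees to +x. Nominal top edge z = 200 - 0.1228 x, but it is clamped by hand up to 16 higher or lower, same slope; that is NOT reported, feel for it.
- load_place (a point): Fixed on the stand at x -135, y 0, z 217 (axes as the stand's): where the saddle point goes when the carrier is first set on the raised end (25 either way along the bar will do), at the bar's NOMINAL height; the real bar is within 16 of it up or down. Come from the front (stand's -y), the C open towards the posts: clamp arms hold the bar from behind at x -150 and 148, 9 below its top edge.
- stop_place (a point): Fixed on the stand at x 128, y 0, z 184 (axes as the stand's): where the saddle point of the hanging carrier rests against the red, rubber-faced stop at the low end, at the bar's NOMINAL height (real one within 16). Released past the keeper the carrier rolls here by itself in about 1 to 3 s.
- keeper (a joint): Brass spring dog behind the bar (stand y 10 to 16), hinged at x -105, slanting up to its tip at x -59, 10 over the bar's top, in the way of both axle ends. Radians: 0 up, about 0.13 under an axle. Pushing over it takes 2 to 5 N along the bar, more than the carrier's weight gives, and it lifts 2 to 3 N: hold down lightly. First axle meets it at saddle x about -97; both are past at -34.
- spare: Empty carrier of the same shape and size with a grey tab and no flies, standing on the table. Bystander: leave it standing. Same frame as the carrier.
- spool_yellow: Thread spool with yellow thread, 22 in diameter, 26 high, standing. Bystander. Origin at its underside.
- spool_red: Thread spool with red thread, 22 in diameter, 26 high, standing. Bystander. Origin at its underside.
- varnish: Amber varnish bottle, 28 in diameter, 62 high, standing. Bystander. Origin at its underside.
Not all that is in view belongs to the job. Leave any pink or purple look-alike of the carrier alone.

How it is judged:
By the outcome, as a careful person would: the job done as asked, in the order asked, and still so for the second after the job is handed in, with the robot touching nothing.
It also fails if it takes over 64 s, if anything falls off the work surface, if the arm or the gripper's body presses on something with over 40 N, if the wrist force passes 120 N, or if a joint passes its speed limit or range.

### The arm

A 6-joint arm with a two-finger parallel gripper is mounted at the origin on the work surface. World frame = base frame: x ahead of the robot, y to its left, z up, the work surface at z = 0. Lengths are in m, angles in rad, forces in N, time in s.
With the tool pointing down it reaches from about 0.3 to 0.775 m from the base axis. Payload 14.6 kg.
Tool frame: the origin (TCP) lies on the centre line of the jaws, within the pads' length; the fingertips stand 17 mm ahead of it and the grasp point (between the pads) lies 2 mm behind it; z points along the fingers, y is the line along which they close (so a half turn about z gives the same grasp; the last joint's range is limited). The gripper opens to 85 mm and grips with 20 to 120 N. Pads are 22 mm wide; open, the fingers measure 114 mm over their backs; the gripper's body (76 mm by 85 mm) begins 54 mm behind the grasp point. The pads swing forward as they close: fully open they stand 13 mm farther back than shut.
Start: joints at [1.119, 0.3, 1.521, -0, 1.321, -0.067], TCP at [0.206, 0.51, 0.248] pointing down, gripper open.
Joint ranges: [-3.03, 3.03], [-0.79, 2.21], [0.23, 2.52], [-1.04, 4.18], [0, 3.07], [-2.55, 2.55]. Speed limits (rad/s): [2.22, 2.22, 2.57, 3.14, 3.14, 3.14].

### API

Orientations are given as a unit quaternion [w, x, y, z].
In Python, from bench import monitor, optics, manip gives the robot as it stands. The module is installed in compiled form; this text tells all that it offers.
- The arm moves only by the tool step_arm, never from a script. Its argument "increments" is a list of rows, each a list of 7 numbers: the shift along the tool's x, y, z in cm, then the turn, a rotation vector about the tool's x, y, z in rad, then the closure in counts, from 0 (fully open) to 255 (shut). In form: [[x, y, z, rx, ry, rz, grip], ...]. A call has 1 to 12 rows; each row is the pose to reach, as a shift and turn from the pose commanded when the call began, along the tool's axes at that moment; what a row does not reach only later rows make up. A row lasts 1/10 s, in which the tool goes at most 50 mm and 8.59 degrees, less where a joint would pass 70% of its speed; a pose out of reach is approached as far as the arm can. A call with a gripper value outside its range is refused whole. The fingers move at their own pace and stop on an object; the grip force is fixed at half the most. Time passes only in rows, so rows that repeat a pose let the fingers close. It gives the time, the measured TCP pose, the force, the opening and the grip force at its end, in the units of the state.
- monitor.get_state(): the state, without advancing time (a new reading comes with each control period).
- optics.grab_frame(name): name is "scene" or "side" or "wrist"; returns the picture (400x640x3 uint8, blue, green, red); there is no depth.
- optics.camera_params(name): a dict with "intrinsics" (3x3 intrinsics, pixels), "world_from_camera" (4x4, takes a point from camera to world coordinates); the wrist camera has in their place "T_tool_cam" (4x4, takes a point from camera to tool coordinates, whose origin is the TCP and whose axes are the flange's). Camera axes: x right, y up, looking along -z (the intrinsics and any distortion apply to the point x, -y, -z); pixel columns grow to the right and rows downward; lengths in m; the calibration is good to about 2 mm. A picture is of the moment at which its call begins: read the wrist's pose just before it. camera_params takes no time and is no camera call.
- manip.hand_in(): hands the job in; it is judged then, once.
Trained networks look in the newest picture that a camera, given by its name, has taken for a name from the list of things; names that differ only in an ending like _2 or _b are one class to them, and where a whole thing is asked for, a point or a joint stands for the part that bears it (a point fixed in the world has none). Each returns a list of dicts, best first, with "conf" (0 to 1); they miss things now and then, are a little off and sometimes report something else, mostly with a low value. They report only what shows in the picture. A call takes as long as a camera call. They do not tell look-alikes from the thing itself.
- optics.recognise(thing, camera): "centre" ([column, row] in pixels, amid what is visible of it).
- optics.regions_of(thing, camera): "pixels" (400x640 bool, what is visible of it) and "centre" ([column, row] in pixels, amid what is visible of it).
- optics.spot_point(thing, camera): "centre" ([column, row] in pixels: a listed point, or the origin of a listed thing).
The state is a dict: "time_s": time; "q": joint angles; "qd": joint speeds; "tau": joint torques, N m; "ee_pos": TCP position; "ee_rot": TCP orientation; "contact_force": force on the tool from outside, world axes, zero at the start; "moment": the same for the moment, N m; "width": opening from 0.0 (shut) to 1.0 (fully open); "grip_force": force on a finger pad.
Only numpy, scipy, OpenCV 4.12 (cv2) and the standard library are available. Lean on these libraries where they do the work, as an engineer would, in place of code of your own. Each camera call takes 0.05 s, during which the arm holds its last target. There are 200 camera calls.

## Working session

There is one attempt and no reset: what is moved stays moved. The work goes in short steps, Python scripts to look and compute and a tool call to move; the robot and the scene stay as the last step left them, time stands still between calls to the robot, and variables do not carry over. Pictures are saved under pics/ and viewed, at most 12 in all, crops included, and the job is handed in when it is done.

Besides the shell and the picture viewer there is one more tool, called after "Emit:" in YAML: its name, and indented under it one key for each argument. step_arm: Moves the arm, as the interface text tells. Its arguments: {"type":"object","properties":{"increments":{"type":"array","items":{"type":"array","items":{"type":"number"}}}},"required":["increments"]}

```bash
mkdir -p pics; cat > h.py <<'E'
from bench import monitor, optics, manip
import numpy as np, cv2
from scipy.spatial.transform import Rotation as R
def st():
    s=monitor.get_state(); return s
def Rq(q): return R.from_quat([q[1],q[2],q[3],q[0]])
def cam(name,s=None):
    p=optics.camera_params(name); K=np.array(p['intrinsics'])
    if name=='wrist':
        T=np.eye(4);T[:3,:3]=Rq(s['ee_rot']).as_matrix();T[:3,3]=s['ee_pos'];W=T@np.array(p['T_tool_cam'])
    else: W=np.array(p['world_from_camera'])
    return K,W,p
def ray(name,px,s=None):
    K,W,p=cam(name,s); d=np.array([(px[0]-K[0,2])/K[0,0],-(px[1]-K[1,2])/K[1,1],-1.])
    d=W[:3,:3]@d; return W[:3,3],d/np.linalg.norm(d)
def proj(name,P,s=None):
    K,W,p=cam(name,s); c=np.linalg.inv(W)@np.append(P,1); c=c[:3]
    return np.array([K[0,0]*c[0]/-c[2]+K[0,2], K[1,1]*-c[1]/-c[2]+K[1,2]])
def tri(obs):
    A=np.zeros((3,3));b=np.zeros(3)
    for o,d in obs:
        M=np.eye(3)-np.outer(d,d);A+=M;b+=M@o
    P=np.linalg.solve(A,b); return P,[np.linalg.norm((np.eye(3)-np.outer(d,d))@(P-o))*1000 for o,d in obs]
def onz(o,d,z): return o+d*(z-o[2])/d[2]
E
python3 - <<'E'
from h import *
np.set_printoptions(precision=3,suppress=True)
for c in ['scene','side']:
    im=optics.grab_frame(c); cv2.imwrite(f'pics/{c}0.png',im)
    K,W,p=cam(c); print(c,W,K,[k for k in p])
    for t in ['carrier_tab','carrier_saddle','carrier','spare','load_place','stop_place','rail_stand','keeper','spool_yellow','spool_red','varnish']:
        print(t,[(np.round(r['centre']),round(r['conf'],2)) for r in optics.spot_point(t,c)[:4]])
print(st()); print(optics.camera_params('wrist'))
E
```

```text
scene [[ 0.941 -0.229  0.248  0.779]
 [ 0.337  0.589 -0.735 -0.813]
 [ 0.022  0.775  0.631  0.845]
 [ 0.     0.     0.     1.   ]] [[478.023   0.    321.703]
 [  0.    478.023 196.061]
 [  0.      0.      1.   ]] ['intrinsics', 'world_from_camera']
carrier_tab [(array([287., 211.]), 0.97), (array([250., 191.]), 0.89), (array([321., 285.]), 0.84), (array([298., 235.]), 0.69)]
carrier_saddle [(array([292., 227.]), 0.78), (array([322., 301.]), 0.7), (array([247., 264.]), 0.67), (array([250., 204.]), 0.67)]
carrier [(array([256., 235.]), 0.97), (array([254., 301.]), 0.76), (array([292., 264.]), 0.55)]
spare [(array([325., 193.]), 0.88)]
load_place [(array([402., 148.]), 0.61)]
stop_place [(array([359., 216.]), 0.59)]
rail_stand [(array([288., 211.]), 0.6)]Traceback (most recent call last):
  File "<stdin>", line 7, in <module>
ValueError: it knows: carrier, carrier_saddle, carrier_tab, load_place, rail_stand, spare, spool_red, spool_yellow, stop_place, varnish
```

View pics/scene0.png

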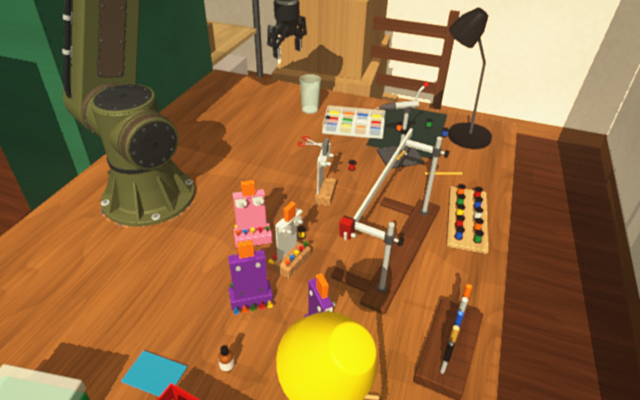

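The orange-tabbed look-alikes in the scene picture are pink (248,190), purple (245,248) and purple (318,285). The grey-tabbed spare is at (324,150). The real carrier, with its aluminium plate and cork block, has its tab at (290,211). The rail runs from the high end (410,130) to the red stop at (347,228).

```bash
python3 - <<'E'
from h import *
np.set_printoptions(precision=3,suppress=True)
for c in ['side','wrist']:
    s=st()
    im=optics.grab_frame(c); cv2.imwrite(f'pics/{c}0.png',im)
    K,W,p=cam(c,s); print(c,W,K[0,0])
    for t in ['carrier_tab','carrier_saddle','carrier','spare','load_place','stop_place','rail_stand','varnish','spool_red','spool_yellow']:
        print(t,[(np.round(r['centre']),round(r['conf'],2)) for r in optics.spot_point(t,c)[:5]])
print(st()); print(optics.camera_params('wrist'))
a=cv2.imread('pics/scene0.png')[110:310,220:460]; cv2.imwrite('pics/crop0.png',cv2.resize(a,None,fx=3,fy=3,interpolation=cv2.INTER_CUBIC))
E
```

```text
side [[-0.994  0.074 -0.081  0.408]
 [-0.109 -0.732  0.672  0.821]
 [-0.01   0.677  0.736  1.084]
 [ 0.     0.     0.     1.   ]] 507.64439478131726
carrier_tab [(array([348., 181.]), 0.81), (array([362., 143.]), 0.78), (array([343., 186.]), 0.71), (array([398., 194.]), 0.64)]
carrier_saddle [(array([303., 144.]), 0.98), (array([365., 157.]), 0.84), (array([250., 244.]), 0.71), (array([345., 188.]), 0.65), (array([396., 204.]), 0.56)]
carrier [(array([304., 173.]), 0.96), (array([391., 237.]), 0.88), (array([347., 215.]), 0.78), (array([359., 184.]), 0.74)]
spare [(array([340., 304.]), 0.65)]
load_place [(array([254., 243.]), 0.7)]
stop_place [(array([290., 171.]), 0.88)]
rail_stand []
varnish [(array([356., 145.]), 0.57), (array([341., 305.]), 0.47), (array([318., 362.]), 0.17)]
spool_red [(array([317., 362.]), 0.52)]
spool_yellow [(array([344., 247.]), 0.67)]
wrist [[ 0.375 -0.894 -0.246  0.143]
 [ 0.927  0.362  0.1    0.535]
 [-0.    -0.266  0.964  0.373]
 [ 0.     0.     0.     1.   ]] 308.5902491750402
carrier_tab []
carrier_saddle []
carrier []
spare []
load_place []
stop_place []
rail_stand []
varnish []
spool_red []
spool_yellow []
{'time_s': 1.5, 'q': array([ 1.119,  0.3  ,  1.521,  0.   ,  1.321, -0.067]), 'qd': array([ 0.   ,  0.   ,  0.   , -0.001,  0.001, -0.001]), 'tau': array([ -0.   , -54.335, -36.198,  -0.   ,   0.001,   0.   ]), 'ee_pos': array([0.206, 0.51 , 0.248]), 'ee_rot': array([-0.   ,  0.191,  0.982, -0.   ]), 'contact_force': array([-0.18 ,  0.36 ,  0.411]), 'moment': array([0.037, 0.014, 0.048]), 'grip_force': 0.0, 'width': 1.0010665463376947}
{'intrinsics': array([[308.59 ,   0.   , 324.533],
       [  0.   , 308.59 , 198.033],
       [  0.   ,   0.   ,   1.   ]]), 'T_tool_cam': array([[-0.   ,  0.964,  0.266,  0.068],
       [ 1.   , -0.   ,  0.   , -0.   ],
       [ 0.   ,  0.266, -0.964, -0.125],
       [ 0.   ,  0.   ,  0.   ,  1.   ]])}
```

View pics/side0.png

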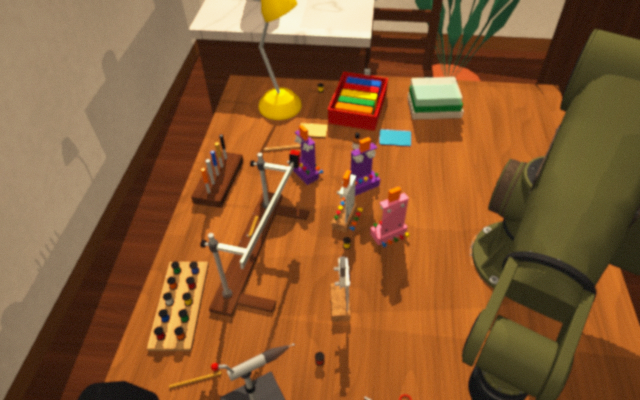

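View pics/crop0.png

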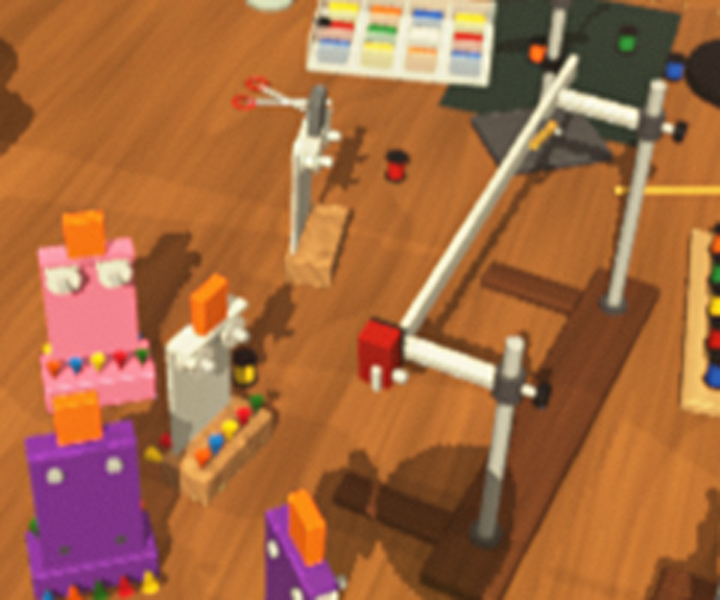

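```bash
python3 - <<'E'
from h import *
np.set_printoptions(precision=3,suppress=True)
def t(n,a,b): print(n,*tri([ray('scene',a),ray('side',b)]))
t('tab',(289.5,211),(347,178)); t('saddle',(292,227),(345,188)); t('carrier',(292,264),(347,215))
t('load',(402,148),(254,243)); t('stop',(359,216),(290,171))
# bar ends: high end top crop(572,60)->, low end near red block
t('barhigh',(220+572/3,110+60/3),(244,262)); t('redstop',(220+380/3,110+330/3),(294,154))
t('post low',(220+515/3,110+340/3),(260,155)); t('post high',(220+657/3,110+85/3),(211,238))
t('spare tab',(325,146),(343,270))
print(proj('wrist',np.array([.5,.1,.2]),st()))
E
```

```text
tab [ 0.463 -0.092  0.162] [np.float64(0.4019256050405058), np.float64(0.40192560504054986)]
saddle [ 0.468 -0.096  0.12 ] [np.float64(1.380496954808017), np.float64(1.3804969548080392)]
carrier [ 0.464 -0.101  0.005] [np.float64(4.926160574885092), np.float64(4.9261605748851105)]
load [0.646 0.171 0.208] [np.float64(2.2236046705592445), np.float64(2.223604670559072)]
stop [ 0.61  -0.08   0.185] [np.float64(4.262919218603171), np.float64(4.262919218603285)]
barhigh [0.652 0.234 0.225] [np.float64(2.2960137470016404), np.float64(2.296013747001636)]
redstop [ 0.601 -0.122  0.206] [np.float64(0.5838576119403874), np.float64(0.5838576119405152)]
post low [ 0.686 -0.105  0.21 ] [np.float64(0.9111865901087115), np.float64(0.911186590108616)]
post high [0.728 0.192 0.242] [np.float64(0.43124742053508797), np.float64(0.43124742053493414)]
spare tab [0.448 0.186 0.157] [np.float64(0.5852754636302903), np.float64(0.5852754636304294)]
[ 46.44  642.818]
```

```bash
cat >> h.py <<'E'
def row(P,yaw,s=None):
    """increment (cm, rad) from measured pose to tool-down pose with tool y at world yaw (deg)"""
    s=s or st(); R0=Rq(s['ee_rot']); y=np.radians(yaw)
    c,n=np.cos(y),np.sin(y)
    Rt=R.from_matrix(np.array([[-n,c,0],[c,n,0],[0,0,-1]]))
    return np.round(np.r_[R0.inv().apply(np.array(P)-s['ee_pos'])*100,(R0.inv()*Rt).as_rotvec()],3)
E
python3 - <<'E'
from h import *
print(row([.463,-.095,.30],-8))
E
```

```text
[-46.481 -46.426  -5.172  -0.     -0.      1.326]
```

Emit:
step_arm:
  increments:
    - [-46.5, -46.4, -5.2, 0, 0, 1.326, 0]
    - [-46.5, -46.4, -5.2, 0, 0, 1.326, 0]
    - [-46.5, -46.4, -5.2, 0, 0, 1.326, 0]
    - [-46.5, -46.4, -5.2, 0, 0, 1.326, 0]
    - [-46.5, -46.4, -5.2, 0, 0, 1.326, 0]
    - [-46.5, -46.4, -5.2, 0, 0, 1.326, 0]
    - [-46.5, -46.4, -5.2, 0, 0, 1.326, 0]
    - [-46.5, -46.4, -5.2, 0, 0, 1.326, 0]
    - [-46.5, -46.4, -5.2, 0, 0, 1.326, 0]
    - [-46.5, -46.4, -5.2, 0, 0, 1.326, 0]
    - [-46.5, -46.4, -5.2, 0, 0, 1.326, 0]
    - [-46.5, -46.4, -5.2, 0, 0, 1.326, 0]

```text
time_s: 2.7
ee_pos: [0.4406, -0.043, 0.2961]
ee_rot: [0.0, 0.755, 0.656, 0.0]
contact_force: [0.6, 0.9, 0.6]
width: 1.001
grip_force: 0.0
```

```bash
python3 - <<'E'
from h import *
print(st()['ee_pos'],row([.463,-.095,.30],-8))
E
```

```text
[ 0.44063021 -0.04295282  0.29608987] [-4.841e+00  2.943e+00 -3.890e-01  1.000e-03 -0.000e+00 -1.000e-03]
```

Emit:
step_arm:
  increments:
    - [-4.8, 2.9, -0.4, 0, 0, 0, 0]
    - [-4.8, 2.9, -0.4, 0, 0, 0, 0]
    - [-4.8, 2.9, -0.4, 0, 0, 0, 0]
    - [-4.8, 2.9, -0.4, 0, 0, 0, 0]

```text
time_s: 3.1
ee_pos: [0.462, -0.0915, 0.2995]
ee_rot: [-0.0, 0.755, 0.656, -0.0]
contact_force: [-1.3, -0.1, -0.6]
width: 1.0
grip_force: 0.0
```

```bash
python3 - <<'E'
from h import *
np.set_printoptions(precision=4,suppress=True)
s=st(); print(s['ee_pos'],s['ee_rot'])
im=optics.grab_frame('wrist'); cv2.imwrite('pics/w1.png',im)
for t,z in [('carrier_tab',.1595),('carrier_saddle',.115),('carrier',0)]:
    for r in optics.spot_point(t,'wrist')[:4]: print(t,np.round(r['centre']),round(r['conf'],2),onz(*ray('wrist',r['centre'],s),z))
for r in optics.regions_of('carrier_tab','wrist')[:3]: print('reg',r['centre'],r['pixels'].sum(),r['conf'])
# orange mask
hsv=cv2.cvtColor(im,cv2.COLOR_BGR2HSV); m=cv2.inRange(hsv,(8,170,150),(18,255,255))
n,l,stt,c=cv2.connectedComponentsWithStats(m)
for i in range(1,n):
    if stt[i,4]>100:
        r=cv2.minAreaRect(np.argwhere(l==i)[:,::-1].astype(np.float32)); print(stt[i],r)
E
```

```text
[ 0.462  -0.0915  0.2995] [-0.0002  0.7547  0.6561 -0.    ]
carrier_tab [300. 324.] 0.89 [ 0.4171 -0.2245  0.1595]
carrier_tab [321. 196.] 0.71 [ 0.4571 -0.0946  0.1595]
carrier_tab [180. 163.] 0.68 [ 0.3402 -0.0488  0.1595]
carrier_saddle [199. 157.] 0.66 [ 0.3395 -0.0499  0.115 ]
carrier_saddle [310. 301.] 0.61 [ 0.4247 -0.2284  0.115 ]
carrier [429. 262.] 0.94 [ 0.5961 -0.2632  0.    ]
carrier [324. 165.] 0.78 [ 0.46   -0.0933  0.    ]
carrier [314. 255.] 0.71 [ 0.4253 -0.2274  0.    ]
carrier [232. 150.] 0.69 [ 0.3382 -0.0552  0.    ]
reg [309.9, 279.9] 4876 0.69
reg [410.4, 257.1] 608 0.69
reg [322.6, 175.9] 3223 0.68
[    0     0   296   374 60254] ((147.5, 186.5), (373.0, 295.0), 90.0)
[ 212    0   84  130 6241] ((255.35134887695312, 64.10810852050781), (139.7391357421875, 65.75959777832031), 80.53767395019531)
[  297     0   178   351 31331] ((385.49993896484375, 174.99996948242188), (176.99996948242188, 349.99993896484375), 0.0)
[  521     0   119   164 12041] ((590.9443969726562, 79.15897369384766), (104.1468734741211, 175.5111083984375), 13.5704345703125)
[  426   173   214   191 14085] ((546.1139526367188, 246.55551147460938), (269.00543212890625, 128.0023193359375), 25.97439193725586)
[299 306  36  35 674] ((318.7308044433594, 323.3461608886719), (34.90867233276367, 32.163047790527344), 11.309932708740234)
[ 113  366   49   34 1135] ((137.0, 382.5), (33.0, 48.0), 90.0)
```

View pics/w1.png

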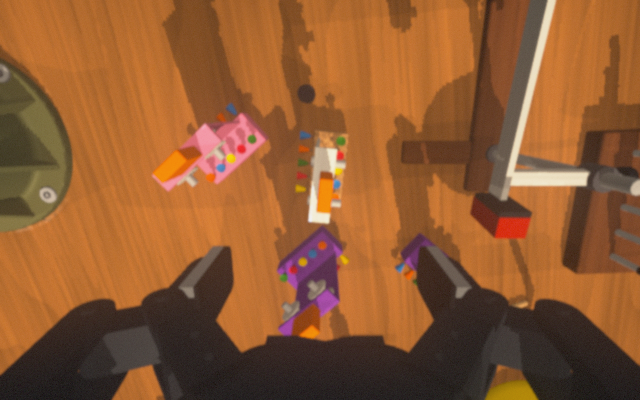

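```bash
python3 - <<'E'
from h import *
im=cv2.imread('pics/w1.png'); a=im[120:240,280:370]; cv2.imwrite('pics/c1.png',cv2.resize(a,None,fx=5,fy=5,interpolation=cv2.INTER_CUBIC))
E
```

```text
(no output)
```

View pics/c1.png

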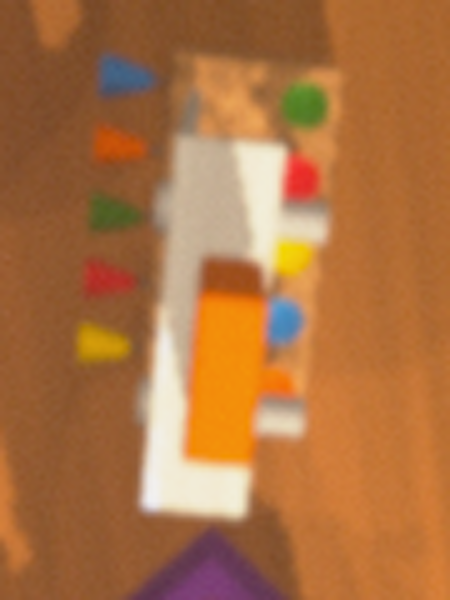

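The crop shows the real carrier: aluminium bridge, axle ends on the right (+y), flies on the left. The tab's top corners are at crop pixels (200,293), (265,297), (250,465) and (185,460).

```bash
python3 - <<'E'
from h import *
np.set_printoptions(precision=4,suppress=True)
s=st()
f=lambda p,z: onz(*ray('wrist',(280+p[0]/5,120+p[1]/5),s),z)
T=[f(p,.1775) for p in [(200,293),(265,297),(250,465),(185,460)]]; T=np.array(T); print(T, T.mean(0))
v=(T[3]-T[0]+T[2]-T[1]); print('carrier x yaw',np.degrees(np.arctan2(v[1],v[0])), np.linalg.norm(v)/2, np.linalg.norm(T[1]-T[0]))
B=np.array([f(p,.1415) for p in [(178,137),(287,142),(245,518),(142,512)]]);v=(B[3]-B[0]+B[2]-B[1]); print('bridge',B.mean(0),np.degrees(np.arctan2(v[1],v[0])),np.linalg.norm(v)/2)
E
```

```text
[[ 0.4596 -0.0757  0.1775]
 [ 0.47   -0.0778  0.1775]
 [ 0.4637 -0.1061  0.1775]
 [ 0.453  -0.1038  0.1775]] [ 0.4616 -0.0909  0.1775]
carrier x yaw -102.86385351326415 0.02890492112158604 0.010654548880026168
bridge [ 0.4592 -0.0911  0.1415] -103.81896480355562 0.07305862399857899
```

```bash
python3 - <<'E'
from h import *
print(row([.4616,-.091,.164],-13.3))
E
```

```text
[ 0.037 -0.073 13.584  0.    -0.     0.094]
```

Emit:
step_arm:
  increments:
    - [0, -0.05, 4, 0, 0, 0.094, 0]
    - [0, -0.05, 8, 0, 0, 0.094, 0]
    - [0, -0.05, 11.5, 0, 0, 0.094, 0]
    - [0, -0.05, 13.5, 0, 0, 0.094, 0]
    - [0, -0.05, 13.5, 0, 0, 0.094, 0]
    - [0, -0.05, 13.5, 0, 0, 0.094, 160]
    - [0, -0.05, 13.5, 0, 0, 0.094, 255]
    - [0, -0.05, 13.5, 0, 0, 0.094, 255]
    - [0, -0.05, 13.5, 0, 0, 0.094, 255]
    - [0, -0.05, 13.5, 0, 0, 0.094, 255]
    - [0, -0.05, 13.5, 0, 0, 0.094, 255]
    - [0, -0.05, 13.5, 0, 0, 0.094, 255]

```text
time_s: 4.55
ee_pos: [0.462, -0.0924, 0.1652]
ee_rot: [0.0, 0.785, 0.62, 0.0]
contact_force: [-1.6, -0.3, 5.2]
width: 0.131
grip_force: 59.8
```

Emit:
step_arm:
  increments:
    - [0, 0, -0.5, 0, 0, 0, 255]
    - [0, 0, -1.5, 0, 0, 0, 255]
    - [0, 0, -3, 0, 0, 0, 255]
    - [0, 0, -5, 0, 0, 0, 255]
    - [0, 0, -7, 0, 0, 0, 255]
    - [0, 0, -9, 0, 0, 0, 255]
    - [0, 0, -11, 0, 0, 0, 255]
    - [0, 0, -12.5, 0, 0, 0, 255]
    - [0, 0, -13, 0, 0, 0, 255]
    - [0, 0, -13, 0, 0, 0, 255]
    - [0, 0, -13, 0, 0, 0, 255]

```text
time_s: 5.65
ee_pos: [0.4615, -0.0922, 0.2939]
ee_rot: [-0.001, 0.785, 0.62, -0.0]
contact_force: [-0.8, -0.2, -3.2]
width: 0.125
grip_force: 58.6
```

```bash
python3 - <<'E'
from h import *
np.set_printoptions(precision=3,suppress=True)
F=[];M=[]
for c in ['scene','side','scene','side']:
    im=optics.grab_frame(c); s=st(); F.append(s['contact_force']);M.append(s['moment'])
    print(c,[(t,[(np.round(r['centre'],1),round(r['conf'],2)) for r in optics.spot_point(t,c)[:4]]) for t in ['carrier_saddle','load_place','stop_place','rail_stand']])
    cv2.imwrite(f'pics/{c}2.png',im)
print(np.array(F),np.array(M)); print(s['ee_pos'],row([.572,.18,.297],-8.1))
E
```

```text
scene [('carrier_saddle', [(array([246.6, 265. ]), 0.85), (array([319.6, 300.1]), 0.78), (array([291.6, 180.7]), 0.74), (array([249.7, 202.3]), 0.67)]), ('load_place', [(array([403.4, 145.5]), 0.8)]), ('stop_place', [(array([357. , 214.2]), 0.65)]), ('rail_stand', [(array([300. , 235.5]), 0.71), (array([357.5, 215.2]), 0.68)])]
side [('carrier_saddle', [(array([306.4, 146.7]), 0.91), (array([362.3, 157.1]), 0.67), (array([345.4, 153.3]), 0.64), (array([393.3, 204.4]), 0.59)]), ('load_place', [(array([253.7, 243.2]), 0.94)]), ('stop_place', [(array([290.4, 173.4]), 0.84), (array([315.5, 360. ]), 0.45)]), ('rail_stand', [])]
scene [('carrier_saddle', [(array([289.6, 181. ]), 0.88), (array([323. , 302.3]), 0.73), (array([246.8, 262.3]), 0.65), (array([248.5, 202.2]), 0.57)]), ('load_place', [(array([401.6, 145.1]), 0.82)]), ('stop_place', [(array([356.6, 215.6]), 0.74)]), ('rail_stand', [])]
side [('carrier_saddle', [(array([307.9, 144.6]), 0.87), (array([363.9, 157.8]), 0.84), (array([394.4, 204.8]), 0.63), (array([343.9, 150.5]), 0.6)]), ('load_place', [(array([252.1, 245.3]), 0.86), (array([342.9, 151.5]), 0.56)]), ('stop_place', [(array([291.7, 172. ]), 0.94)]), ('rail_stand', [])]
[[ 0.365 -0.818 -4.206]
 [ 0.202  0.533 -5.335]
 [ 1.147  0.037 -4.992]
 [ 0.552 -0.157 -4.65 ]] [[-0.008  0.005  0.023]
 [-0.023 -0.017  0.031]
 [-0.035 -0.043 -0.019]
 [-0.04   0.019 -0.027]]
[ 0.462 -0.092  0.295] [29.039  4.406 -0.238 -0.     0.    -0.093]
```

Emit:
step_arm:
  increments:
    - [2, 0.6, -0.2, 0, 0, -0.02, 255]
    - [5, 1.2, -0.3, 0, 0, -0.04, 255]
    - [8.5, 2, -0.3, 0, 0, -0.06, 255]
    - [12, 2.8, -0.3, 0, 0, -0.09, 255]
    - [15.5, 3.4, -0.3, 0, 0, -0.09, 255]
    - [19, 4, -0.3, 0, 0, -0.09, 255]
    - [22.5, 4.4, -0.3, 0, 0, -0.09, 255]
    - [25.5, 4.4, -0.3, 0, 0, -0.09, 255]
    - [28, 4.4, -0.3, 0, 0, -0.09, 255]
    - [29, 4.4, -0.3, 0, 0, -0.09, 255]
    - [29, 4.4, -0.3, 0, 0, -0.09, 255]

```text
time_s: 7.75
ee_pos: [0.5719, 0.1805, 0.2972]
ee_rot: [-0.0, 0.756, 0.655, -0.0]
contact_force: [0.8, -1.0, -4.2]
width: 0.125
grip_force: 58.6
```

```bash
python3 - <<'E'
from h import *
np.set_printoptions(precision=4,suppress=True)
s=st(); print(s['ee_pos'],s['ee_rot'],s['contact_force'])
im=optics.grab_frame('wrist'); cv2.imwrite('pics/w3.png',im)
for t in ['load_place','carrier_saddle','stop_place','carrier_tab']:
    for r in optics.spot_point(t,'wrist')[:3]: print(t,np.round(r['centre']),round(r['conf'],2),onz(*ray('wrist',r['centre'],s),.217))
b=cv2.resize(im,None,fx=1.25,fy=1.25); cv2.imwrite('pics/w3b.png',b)
E
```

```text
[0.5719 0.1805 0.2972] [-0.0001  0.7557  0.6549 -0.0003] [ 0.7862 -0.9593 -4.1782]
load_place [433. 197.] 0.91 [0.6463 0.1809 0.217 ]
carrier_saddle [324. 224.] 0.93 [0.5691 0.172  0.217 ]
carrier_tab [324. 264.] 0.73 [0.565  0.1414 0.217 ]
carrier_tab [321. 184.] 0.31 [0.5712 0.2014 0.217 ]
```

View pics/w3b.png

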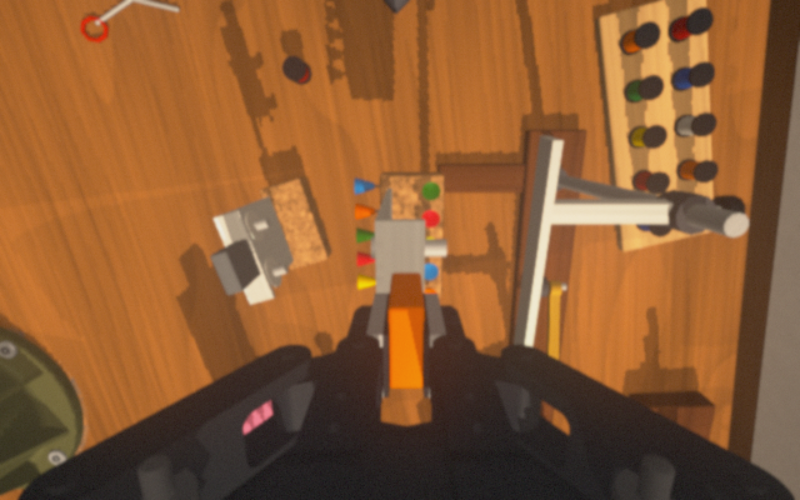

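The picture shows the carrier held upright over the table, the bar's raised end at (552,138) and the keeper at (555,290), in the 1.25x picture.

```bash
python3 - <<'E'
from h import *
g=cv2.imread('pics/w3.png').astype(int)
for r in [105,112,120,128,136,145,155,180,190,200,215,230,245,260]:
    print(r,list(zip(range(414,458,1),g[r,414:458].max(1)))[::1] if 0 else ' '.join(f'{v}' for v in g[r,414:458].min(1)))
E
```

```text
105 43 44 46 37 40 39 27 26 32 33 40 39 42 41 43 41 42 45 36 40 34 38 42 39 37 38 41 44 44 40 40 44 40 44 39 42 39 42 43 39 42 42 46 45
112 50 50 46 41 37 32 40 29 40 46 43 44 51 45 49 48 47 61 72 75 74 76 77 74 79 80 84 100 124 144 152 154 152 152 150 139 114 79 55 45 48 48 48 48
120 46 47 47 42 30 37 34 35 36 43 44 51 49 45 49 55 58 72 74 73 76 75 77 77 74 81 106 148 179 193 193 194 193 192 179 144 95 57 51 51 43 46 46 47
128 43 44 44 42 39 38 35 37 44 47 45 47 46 47 55 65 72 78 75 78 78 75 75 73 82 111 154 185 194 193 195 195 192 174 135 84 58 52 49 51 48 47 51 46
136 45 46 47 42 42 42 40 42 41 45 49 48 47 51 64 74 78 77 75 76 76 76 80 85 118 160 186 196 195 196 195 195 177 136 98 85 77 71 62 52 49 48 48 48
145 49 49 50 46 45 32 43 46 48 50 49 54 55 67 78 76 78 75 79 79 78 76 89 128 174 195 198 194 198 197 190 170 122 89 79 75 75 76 75 74 74 75 72 74
155 50 40 37 41 36 39 43 50 50 53 53 57 72 76 79 78 77 80 77 78 83 100 143 180 195 199 197 200 198 180 139 89 62 57 57 55 56 56 54 51 50 52 56 60
180 45 42 41 47 44 52 55 56 65 69 73 73 77 78 79 75 81 87 130 175 199 200 203 203 201 18
[... 233 characters left out ...]
9 80 73 75 76 79 85 119 163 193 205 209 205 203 189 151 101 61 55 52 57 55 52 49 53 56 57 54 50 55 57 54 56 52 56 53
215 37 43 54 58 69 75 72 80 78 80 75 80 87 126 174 200 205 207 205 203 186 143 88 60 53 57 54 58 57 50 54 54 51 47 51 51 54 56 55 54 53 51 56 56
230 40 51 60 72 76 74 79 78 78 82 90 131 182 202 209 207 208 204 185 140 95 82 79 82 73 55 45 48 50 49 47 46 46 46 74 116 154 165 153 112 71 57 58 54
245 63 69 78 75 75 78 76 81 89 132 183 204 209 208 209 200 175 120 67 42 49 51 51 47 43 40 46 50 54 49 48 52 49 49 47 49 49 50 48 49 53 50 50 56
260 74 79 76 73 78 80 94 140 186 207 208 210 207 194 157 97 60 52 45 46 49 46 46 48 39 47 47 44 52 46 54 50 50 50 45 46 46 49 47 55 52 56 54 51
```

```bash
python3 - <<'E'
from h import *
np.set_printoptions(precision=4,suppress=True)
g=cv2.imread('pics/w3.png').astype(float).min(2); s=st()
def cross(v,c,up):
    i=range(len(v)-1)
    for k in i:
        if (v[k]<c<=v[k+1] if up else v[k]>=c>v[k+1]): return k+(c-v[k])/(v[k+1]-v[k])
C=[];Wd=[]
for r in [118,122,126,130,150,155,160,185,190,195,200,205,210,215,220,225,235,240,245,250,255,260]:
    v=g[r,410:458]; a=cross(v,140,True); m=int(np.argmax(v)); b=m+cross(v[m:],135,False)
    C.append((410+(a+b)/2,r)); Wd.append((b-a))
C=np.array(C); p=np.polyfit(C[:,1],C[:,0],1); print('resid',np.std(C[:,0]-np.polyval(p,C[:,1])),p)
for h in [-.016,0,.016]:
    e=np.array([np.polyval(p,111.5),111.5]); E=onz(*ray('wrist',e,s),.200+.1228*.189+h)
    # other point: intersect ray with plane through E falling along dir
    o,d=ray('wrist',(np.polyval(p,260),260),s); u=np.array([-.141,-.99])
    for _ in range(10):
        # z=E.z-.1228*((P-E).u)
        t=(E[2]-o[2]-.1228*((o-E)[:2]@u))/(d[2]+.1228*(d[:2]@u)); P=o+t*d; u=(P-E)[:2]; L=np.linalg.norm(u); u/=L
    W=[]
    print(h,'end',E,'yaw',np.degrees(np.arctan2(u[1],u[0])),L)
    v=np.array([-u[1],u[0]])
    for x in (-135,-125): print('  load',x,E[:2]+u*(189+x)/1000)
    K=308.59; 
    for r,w in zip(C[:,1],Wd):
        o,d=ray('wrist',(np.polyval(p,r),r),s); 
        t=(E[2]-o[2]-.1228*((o-E)[:2]@u))/(d[2]+.1228*(d[:2]@u)); P=o+t*d
        a=proj('wrist',P+np.r_[v,0]*.0025,s);b=proj('wrist',P-np.r_[v,0]*.0025,s); W.append(abs(np.polyfit([a[1],b[1]],[a[0],b[0]],1)[0]*0)+np.linalg.norm(a-b))
    print('  width ratio meas/pred',np.mean(np.array(Wd)/np.array(W)))
E
```

```text
resid 0.06696090903282508 [ -0.1453 462.5001]
-0.016 end [0.6617 0.2342 0.2072] yaw -98.26945141690989 0.117042711381177
  load -135 [0.6539 0.1807]
  load -125 [0.6525 0.1708]
  width ratio meas/pred 1.1902680261199685
0 end [0.6557 0.235  0.2232] yaw -98.26945141690983 0.10836114782180037
  load -135 [0.6479 0.1816]
  load -125 [0.6465 0.1717]
  width ratio meas/pred 1.101980704340262
0.016 end [0.6496 0.2358 0.2392] yaw -98.26945141690982 0.09967958426242388
  load -135 [0.6419 0.1824]
  load -125 [0.6404 0.1725]
  width ratio meas/pred 1.0136933825603747
```

```bash
python3 - <<'E'
from h import *
print(row([.6465,.1757,.2995],-8.3))
E
```

```text
[ 0.786  7.427 -0.164  0.     0.    -0.   ]
```

Emit:
step_arm:
  increments:
    - [0.1, 0, -0.25, 0, 0, 0, 255]
    - [0.3, 1.5, -0.25, 0, 0, 0, 255]
    - [0.5, 3, -0.25, 0, 0, 0, 255]
    - [0.6, 4.5, -0.25, 0, 0, 0, 255]
    - [0.7, 6, -0.25, 0, 0, 0, 255]
    - [0.8, 7, -0.25, 0, 0, 0, 255]
    - [0.8, 7.4, -0.25, 0, 0, 0, 255]
    - [0.8, 7.4, -0.25, 0, 0, 0, 255]
    - [0.8, 7.4, -0.25, 0, 0, 0, 255]

```text
time_s: 8.9
ee_pos: [0.6459, 0.1769, 0.3003]
ee_rot: [-0.0, 0.756, 0.654, 0.0]
contact_force: [0.6, 0.9, -4.2]
width: 0.129
grip_force: 58.8
```

```bash
python3 - <<'E'
from h import *
np.set_printoptions(precision=4,suppress=True)
s=st(); print(s['ee_pos'],s['ee_rot'],s['contact_force'])
im=optics.grab_frame('wrist'); cv2.imwrite('pics/w4.png',im); g=im.min(2)
for t in ['load_place','carrier_saddle']:
    for r in optics.spot_point(t,'wrist')[:3]: print(t,np.round(r['centre']),round(r['conf'],2),onz(*ray('wrist',r['centre'],s),.217))
cv2.imwrite('pics/w4b.png',cv2.resize(im[80:330,220:440],None,fx=2.4,fy=2.4,interpolation=cv2.INTER_CUBIC))
for r in range(90,170,6): print(r,' '.join(map(str,g[r,305:345])))
E
```

```text
[0.6459 0.1769 0.3003] [-0.      0.7562  0.6544  0.    ] [ 0.6205  0.8589 -4.2151]
load_place [182.  67.] 0.21 [0.5697 0.2839 0.217 ]
carrier_saddle [323. 229.] 0.89 [0.6415 0.164  0.217 ]
90 50 46 46 48 53 52 49 52 45 49 53 52 48 46 52 51 54 54 53 50 50 48 50 54 48 48 49 50 53 45 48 49 50 51 48 53 48 52 53 54
96 42 48 47 48 49 52 53 49 51 46 51 50 51 50 53 49 47 53 48 52 54 52 45 45 49 43 48 51 53 50 54 51 52 50 51 49 49 47 52 49
102 52 48 54 49 53 53 45 48 49 43 51 52 55 49 47 52 47 52 45 57 53 55 50 48 54 50 54 50 52 51 45 51 52 46 53 46 51 52 52 50
108 52 48 52 50 50 50 53 50 49 46 52 48 53 53 51 49 53 52 48 49 50 50 51 51 49 53 49 48 51 52 52 55 55 49 54 53 50 46 50 55
114 51 46 50 47 50 54 52 53 53 51 49 51 52 55 51 57 57 54 49 53 53 51 57 54 51 50 54 57 50 51 49 53 50 54 55 51 56 51 54 51
120 53 51 50 49 48 49 48 50 47 50 53 51 48 53 57 73 87 94 93 95 95 92 86 77 59 52 57 55 55 52 50 55 53 53 53 50 45 53 48 52
126 53 53 50 49 49 49 47 50 52 54 52 51 48 55 70 100 120 126 130 128 127 130 120 99 70 55 55 56 53 52 49 53 50 56 49 50 50 50 49 53
132 46 44 44 42 42 43 45 46 42 45 40 
[... 190 characters left out ...]
1 48 49 44 51 49 51 51 46 50 47 49
144 57 57 59 61 55 58 60 62 62 67 67 69 73 77 81 103 122 129 129 131 126 130 126 117 97 84 79 74 66 66 64 65 66 64 65 66 65 62 69 76
150 57 63 61 65 68 76 79 75 73 67 64 65 64 69 73 97 120 133 133 128 131 128 124 105 92 72 69 62 59 60 62 63 58 49 46 43 44 43 47 49
156 59 66 77 92 91 96 95 92 84 68 58 54 60 62 77 103 124 131 132 131 134 146 157 130 88 72 73 85 87 79 69 65 56 52 43 39 49 41 45 48
162 75 90 94 96 101 94 95 88 83 71 63 61 63 65 78 129 179 193 193 192 194 193 173 129 94 82 80 77 75 75 73 65 60 63 60 63 64 63 65 72
168 97 96 98 98 96 96 93 93 87 69 65 62 64 69 84 130 180 202 204 204 207 203 186 145 106 93 89 85 85 89 84 87 88 87 85 84 85 86 88 92
```

View pics/w4b.png

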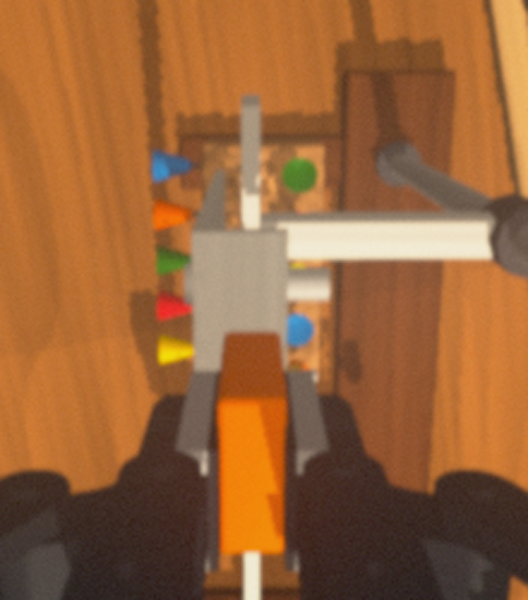

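Emit:
step_arm:
  increments:
    - [-0.2, 0, 0.2, 0, 0.04, 0, 255]
    - [-0.4, 0, 0.4, 0, 0.08, 0, 255]
    - [-0.6, 0, 0.7, 0, 0.122, 0, 255]
    - [-0.6, 0, 0.9, 0, 0.122, 0, 255]
    - [-0.6, 0, 1.0, 0, 0.122, 0, 255]
    - [-0.6, 0, 1.0, 0, 0.122, 0, 255]
    - [-0.6, 0, 1.0, 0, 0.122, 0, 255]

```text
time_s: 9.75
ee_pos: [0.6453, 0.1714, 0.2902]
ee_rot: [-0.04, 0.755, 0.653, 0.046]
contact_force: [1.4, -0.3, -4.4]
width: 0.131
grip_force: 58.8
```

```bash
cat >> h.py <<'E'
def sad(s):
    "saddle in stand frame, mm, bar height h for contact"
    P=np.array(s['ee_pos'])+Rq(s['ee_rot']).apply([0,0,.0502]); E=np.array([.6542,.2352]); u=np.array([-.1437,-.9896]); v=np.array([.9896,-.1437])
    x=(P[:2]-E)@u*1000-189; return np.round([x,(P[:2]-E)@v*1000,P[2]*1000,P[2]*1000-(200-.1228*x)],1)
E
python3 - <<'E'
from h import *
s=st();print(sad(s),s['contact_force'],s['moment'],np.degrees(Rq(s['ee_rot']).as_matrix()[:,2]))
E
```

```text
[-130.7    0.4  240.4   24.3] [ 1.38371268 -0.33187047 -4.41419487] [-0.24092458  0.05448563  0.02310786] [  0.99824949   6.8716912  -56.87345346]
```

Emit:
step_arm:
  increments:
    - [0, 0, 0.2, 0, 0, 0, 255]
    - [0, 0, 0.4, 0, 0, 0, 255]
    - [0, 0, 0.6, 0, 0, 0, 255]
    - [0, 0, 0.7, 0, 0, 0, 255]
    - [0, 0, 0.7, 0, 0, 0, 255]

```text
time_s: 10.25
ee_pos: [0.6455, 0.1719, 0.2829]
ee_rot: [-0.04, 0.755, 0.653, 0.046]
contact_force: [0.7, -0.7, -4.3]
width: 0.126
grip_force: 58.9
```

Emit:
step_arm:
  increments:
    - [0, 0, 0.1, 0, 0, 0, 255]
    - [0, 0, 0.2, 0, 0, 0, 255]
    - [0, 0, 0.2, 0, 0, 0, 255]

```text
time_s: 10.55
ee_pos: [0.6455, 0.1721, 0.281]
ee_rot: [-0.04, 0.755, 0.653, 0.046]
contact_force: [0.1, -0.3, -4.8]
width: 0.13
grip_force: 58.9
```

Emit:
step_arm:
  increments:
    - [0, 0, 0.1, 0, 0, 0, 255]
    - [0, 0, 0.2, 0, 0, 0, 255]
    - [0, 0, 0.2, 0, 0, 0, 255]

```text
time_s: 10.85
ee_pos: [0.6455, 0.1723, 0.279]
ee_rot: [-0.04, 0.755, 0.653, 0.046]
contact_force: [0.4, 0.3, -5.5]
width: 0.127
grip_force: 58.9
```

Emit:
step_arm:
  increments:
    - [0, 0, 0.1, 0, 0, 0, 255]
    - [0, 0, 0.2, 0, 0, 0, 255]
    - [0, 0, 0.2, 0, 0, 0, 255]

```text
time_s: 11.15
ee_pos: [0.6456, 0.1726, 0.277]
ee_rot: [-0.04, 0.755, 0.653, 0.046]
contact_force: [-0.5, 0.2, -4.4]
width: 0.131
grip_force: 58.9
```

Emit:
step_arm:
  increments:
    - [0, 0, 0.1, 0, 0, 0, 255]
    - [0, 0, 0.15, 0, 0, 0, 255]
    - [0, 0, 0.15, 0, 0, 0, 255]

```text
time_s: 11.45
ee_pos: [0.6456, 0.1728, 0.2756]
ee_rot: [-0.04, 0.755, 0.653, 0.046]
contact_force: [-0.8, -0.8, -4.5]
width: 0.132
grip_force: 58.9
```

Emit:
step_arm:
  increments:
    - [0, 0, 0.05, 0, 0, 0, 255]
    - [0, 0, 0.1, 0, 0, 0, 255]
    - [0, 0, 0.15, 0, 0, 0, 255]
    - [0, 0, 0.15, 0, 0, 0, 255]

```text
time_s: 11.85
ee_pos: [0.6457, 0.1729, 0.2741]
ee_rot: [-0.04, 0.755, 0.653, 0.046]
contact_force: [0.3, -0.2, -4.3]
width: 0.13
grip_force: 58.9
```

Emit:
step_arm:
  increments:
    - [0, 0, 0.05, 0, 0, 0, 255]
    - [0, 0, 0.1, 0, 0, 0, 255]
    - [0, 0, 0.1, 0, 0, 0, 255]

```text
time_s: 12.15
ee_pos: [0.6457, 0.173, 0.2731]
ee_rot: [-0.04, 0.755, 0.653, 0.046]
contact_force: [0.1, -0.4, -3.5]
width: 0.131
grip_force: 58.9
```

Emit:
step_arm:
  increments:
    - [0, 0, 0.05, 0, 0, 0, 255]
    - [0, 0, 0.1, 0, 0, 0, 255]
    - [0, 0, 0.1, 0, 0, 0, 255]

```text
time_s: 12.45
ee_pos: [0.6457, 0.1732, 0.2722]
ee_rot: [-0.04, 0.755, 0.653, 0.046]
contact_force: [-0.3, 0.1, -3.7]
width: 0.131
grip_force: 58.9
```

Emit:
step_arm:
  increments:
    - [0, 0, 0.05, 0, 0, 0, 255]
    - [0, 0, 0.1, 0, 0, 0, 255]
    - [0, 0, 0.1, 0, 0, 0, 255]

```text
time_s: 12.75
ee_pos: [0.6458, 0.1733, 0.2716]
ee_rot: [-0.04, 0.755, 0.653, 0.046]
contact_force: [-1.0, -0.0, -2.0]
width: 0.131
grip_force: 59.3
```

Emit:
step_arm:
  increments:
    - [0, 0, 0.05, 0, 0, 0, 255]
    - [0, 0, 0.05, 0, 0, 0, 255]

```text
time_s: 12.95
ee_pos: [0.6458, 0.1734, 0.2714]
ee_rot: [-0.04, 0.755, 0.653, 0.047]
contact_force: [-2.0, -0.4, 2.0]
width: 0.131
grip_force: 59.9
```

```bash
python3 - <<'E'
from h import *
np.set_printoptions(precision=3,suppress=True)
F=[];M=[]
for c in ['wrist','scene','side','wrist']:
    im=optics.grab_frame(c); s=st(); F.append(s['contact_force']);M.append(s['moment']); cv2.imwrite(f'pics/{c}5.png',im)
print(np.mean(F,0),np.mean(M,0),sad(s)); 
def up(p,x,y,w,h,k): cv2.imwrite(p[:-4]+'c.png',cv2.resize(cv2.imread(p)[y:y+h,x:x+w],None,fx=k,fy=k,interpolation=cv2.INTER_CUBIC))
up('pics/scene5.png',350,80,120,100,6); 
E
```

```text
[-1.852 -1.023  3.908] [-0.152  0.306  0.046] [-132.7    0.6  221.5    5.3]
```

View pics/scene5c.png

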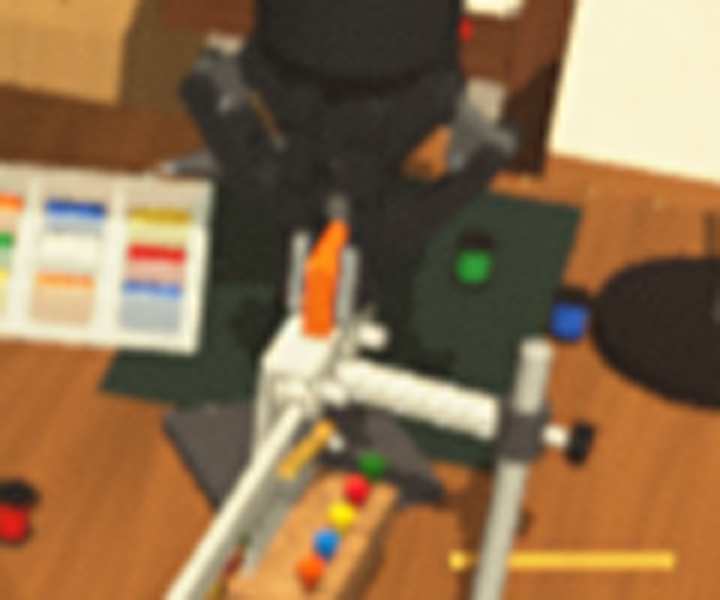

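Emit:
step_arm:
  increments:
    - [0, -0.03, -0.02, 0, 0, 0, 255]
    - [-0.3, -0.03, -0.02, 0, 0, 0, 255]
    - [-0.7, -0.03, -0.02, 0, 0, 0, 255]
    - [-1.1, -0.03, -0.02, 0, 0, 0, 255]
    - [-1.5, -0.03, -0.02, 0, 0, 0, 255]
    - [-1.9, -0.03, -0.02, 0, 0, 0, 255]
    - [-2.2, -0.03, -0.02, 0, 0, 0, 255]
    - [-2.4, -0.03, -0.02, 0, 0, 0, 255]
    - [-2.4, -0.03, -0.02, 0, 0, 0, 255]

```text
time_s: 14.05
ee_pos: [0.6421, 0.1491, 0.2684]
ee_rot: [-0.04, 0.755, 0.653, 0.046]
contact_force: [1.8, -1.9, 5.2]
width: 0.135
grip_force: 60.3
```

```bash
cat > f.py <<'E'
from h import *
np.set_printoptions(precision=2,suppress=True)
F=[];M=[]
for c in ['wrist','scene','side']:
    im=optics.grab_frame(c); s=st(); F.append(s['contact_force']);M.append(s['moment']); cv2.imwrite(f'pics/{c}6.png',im)
F=np.mean(F,0);print('world',F,np.mean(M,0),'tool',Rq(s['ee_rot']).inv().apply(F),sad(s),s['time_s'])
print(Rq(s['ee_rot']).inv().apply(np.mean(M,0)))
E
python3 f.py
```

```text
world [ 0.79 -1.9   5.46] [-0.27 -0.14 -0.04] tool [-1.09  1.06 -5.64] [-108.3    0.5  218.5    5.2] 14.2
[-0.18 -0.25  0.02]
```

Emit:
step_arm:
  increments:
    - [0, 0, -0.03, 0, 0, 0, 255]
    - [-0.3, 0, -0.04, 0, 0, 0, 255]
    - [-0.7, 0, -0.04, 0, 0, 0, 255]
    - [-1.1, 0, -0.04, 0, 0, 0, 255]
    - [-1.5, 0, -0.04, 0, 0, 0, 255]
    - [-1.9, 0, -0.04, 0, 0, 0, 255]
    - [-2.2, 0, -0.04, 0, 0, 0, 255]
    - [-2.4, 0, -0.04, 0, 0, 0, 255]
    - [-2.4, 0, -0.04, 0, 0, 0, 255]

```text
time_s: 15.1
ee_pos: [0.6385, 0.1257, 0.2655]
ee_rot: [-0.04, 0.755, 0.653, 0.046]
contact_force: [1.8, -2.4, 3.8]
width: 0.129
grip_force: 60.1
```

```bash
python3 f.py
```

```text
world [ 1.87 -2.57  4.05] [-0.54 -0.49 -0.16] tool [-1.76  2.22 -4.3 ] [-84.6   0.2 215.7   5.3] 15.25
[-0.58 -0.47  0.09]
```

Emit:
step_arm:
  increments:
    - [-0.3, 0.02, 0, 0, 0, 0, 255]
    - [-0.7, 0.02, 0, 0, 0, 0, 255]
    - [-1.1, 0.02, 0, 0, 0, 0, 255]
    - [-1.5, 0.02, 0, 0, 0, 0, 255]
    - [-1.9, 0.02, 0, 0, 0, 0, 255]
    - [-2.3, 0.02, 0, 0, 0, 0, 255]
    - [-2.7, 0.02, 0, 0, 0, 0, 255]
    - [-3.0, 0.02, 0, 0, 0, 0, 255]
    - [-3.0, 0.02, 0, 0, 0, 0, 255]

```text
time_s: 16.15
ee_pos: [0.6344, 0.0962, 0.2618]
ee_rot: [-0.04, 0.755, 0.653, 0.046]
contact_force: [-0.4, -2.1, 5.9]
width: 0.127
grip_force: 60.3
```

```bash
python3 f.py
```

```text
world [-1.35 -2.22  4.95] [-0.3   0.06  0.  ] tool [-1.78 -1.02 -5.2 ] [-54.9   0.4 212.    5.3] 16.3
[ 0.02 -0.31 -0.  ]
```

Emit:
step_arm:
  increments:
    - [-0.3, -0.01, 0, 0, 0, 0, 255]
    - [-0.7, -0.01, 0, 0, 0, 0, 255]
    - [-1.1, -0.01, 0, 0, 0, 0, 255]
    - [-1.5, -0.01, 0, 0, 0, 0, 255]
    - [-1.9, -0.01, 0, 0, 0, 0, 255]
    - [-2.3, -0.01, 0, 0, 0, 0, 255]
    - [-2.6, -0.01, 0, 0, 0, 0, 255]
    - [-2.8, -0.01, -0.02, 0, 0, 0, 255]
    - [-2.8, -0.01, -0.04, 0, 0, 0, 255]
    - [-2.8, -0.01, -0.04, 0, 0, 0, 255]

```text
time_s: 17.3
ee_pos: [0.6304, 0.069, 0.2585]
ee_rot: [-0.04, 0.755, 0.653, 0.046]
contact_force: [3.0, -0.5, 0.8]
width: 0.132
grip_force: 59.6
```

```bash
python3 f.py; python3 - <<'E'
import cv2
im=cv2.imread('pics/wrist6.png');cv2.imwrite('pics/w6c.png',cv2.resize(im[60:330,230:470],None,fx=2.2,fy=2.2,interpolation=cv2.INTER_CUBIC))
E
```

```text
world [ 2.93 -1.04 -0.57] [-0.25 -0.43 -0.08] tool [-0.67  3.05  0.49] [-27.4   0.3 208.8   5.4] 17.45
[-0.47 -0.19  0.02]
```

View pics/w6c.png

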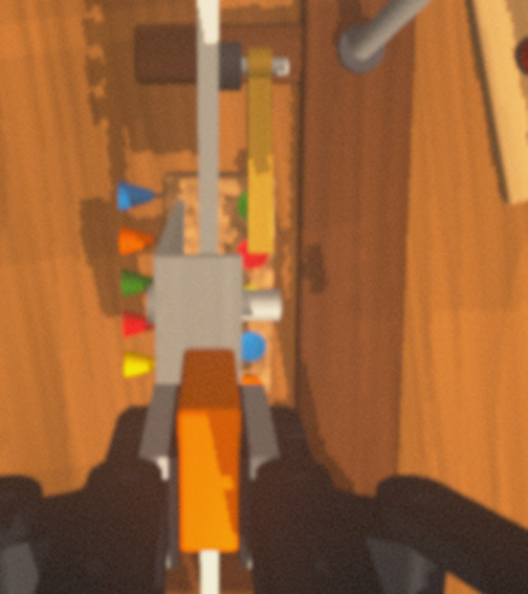

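Emit:
step_arm:
  increments:
    - [0, 0.03, 0, 0, 0, 0, 255]
    - [0, 0.03, 0, 0, 0, 0, 255]
    - [0, 0.03, 0, 0, 0, 0, 0]
    - [0, 0.03, 0, 0, 0, 0, 0]
    - [0, 0.03, 0, 0, 0, 0, 0]
    - [0, 0.03, 0, 0, 0, 0, 0]
    - [0, 0.03, 0, 0, 0, 0, 0]
    - [0, 0.03, -0.5, 0, 0, 0, 0]
    - [0, 0.03, -2, 0, 0, 0, 0]
    - [0, 0.03, -4, 0, 0, 0, 0]
    - [0, 0.03, -7, 0, 0, 0, 0]
    - [0, 0.03, -10, 0, 0, 0, 0]

```text
time_s: 18.65
ee_pos: [0.6287, 0.0569, 0.3595]
ee_rot: [-0.04, 0.755, 0.653, 0.046]
contact_force: [0.9, 1.2, 1.2]
width: 0.995
grip_force: 0.0
```

Emit:
step_arm:
  increments:
    - [0, 0, -3, 0, 0, 0, 0]
    - [0, 0, -5, 0, 0, 0, 0]
    - [0, 0, -5, 0, 0, 0, 0]
    - [0, 0, -5, 0, 0, 0, 0]
    - [0, 0, -5, 0, 0, 0, 0]
    - [0, 0, -5, 0, 0, 0, 0]
    - [0, 0, -5, 0, 0, 0, 0]
    - [0, 0, -5, 0, 0, 0, 0]
    - [0, 0, -5, 0, 0, 0, 0]
    - [0, 0, -5, 0, 0, 0, 0]
    - [0, 0, -5, 0, 0, 0, 0]
    - [0, 0, -5, 0, 0, 0, 0]

```text
time_s: 19.85
ee_pos: [0.6281, 0.051, 0.4078]
ee_rot: [-0.04, 0.755, 0.653, 0.046]
contact_force: [-0.4, -0.3, 0.9]
width: 0.998
grip_force: 0.0
```

```bash
python3 f.py; python3 - <<'E'
import cv2,numpy as np
a=cv2.imread('pics/scene6.png')[110:310,260:460]; b=cv2.imread('pics/side6.png')[120:320,180:380]
cv2.imwrite('pics/end.png',cv2.resize(np.hstack([a,b]),None,fx=2,fy=2,interpolation=cv2.INTER_CUBIC))
E
```

```text
world [ 0.16 -0.16 -0.83] [-0.08  0.03  0.01] tool [-0.24  0.18  0.8 ] [ -9.1   0.6 357.9 156.8] 20.0
[ 0.02 -0.08 -0.  ]
```

View pics/end.png

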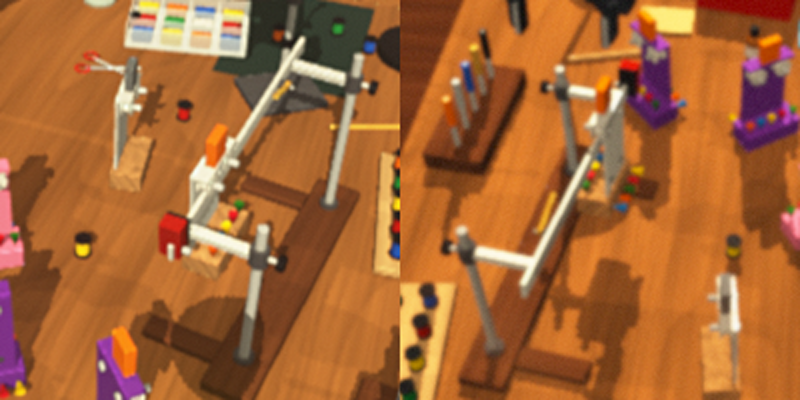

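The carrier hangs upright on the bar close to the red stop. I'll check that it has come to rest there.

Emit:
step_arm:
  increments:
    - [0, 0, 0, 0, 0, 0, 0]
    - [0, 0, 0, 0, 0, 0, 0]
    - [0, 0, 0, 0, 0, 0, 0]
    - [0, 0, 0, 0, 0, 0, 0]
    - [0, 0, 0, 0, 0, 0, 0]
    - [0, 0, 0, 0, 0, 0, 0]
    - [0, 0, 0, 0, 0, 0, 0]
    - [0, 0, 0, 0, 0, 0, 0]

```text
time_s: 20.8
ee_pos: [0.6281, 0.051, 0.4077]
ee_rot: [-0.04, 0.755, 0.653, 0.046]
contact_force: [0.5, -0.4, 0.9]
width: 0.998
grip_force: 0.0
```

```bash
python3 - <<'E'
from h import *
np.set_printoptions(precision=4,suppress=True)
old={c:cv2.imread(f'pics/{c}6.png') for c in('scene','side')}
roi={'scene':(340,390,150,215),'side':(270,300,150,190)}
def tabc(im,c):
    a,b,t,d=roi[c]; m=cv2.inRange(cv2.cvtColor(im,cv2.COLOR_BGR2HSV)[t:d,a:b],(5,190,120),(17,255,255))
    n,l,s,k=cv2.connectedComponentsWithStats(m); i=1+np.argmax(s[1:,4]); return k[i]+[a,t],s[i,4]
new={c:optics.grab_frame(c) for c in old}
for c in old: print(c,tabc(old[c],c),tabc(new[c],c), np.abs(new[c].astype(int)-old[c])[roi[c][2]:roi[c][3],roi[c][0]:roi[c][1]].mean())
P,e=tri([ray(c,tabc(new[c],c)[0]) for c in ('scene','side')]); print(P,e)
E=np.array([.6542,.2352]);u=np.array([-.1437,-.9896]);v=np.array([.9896,-.1437]); print('tab stand x,y',(P[:2]-E)@u*1000-189,(P[:2]-E)@v*1000, 'expect x',128-44.5*-np.sin(.122))
E
```

```text
scene (array([363.8929, 184.881 ]), np.int32(252)) (array([360.2024, 192.2915]), np.int32(247)) 15.979384615384616
side (array([278.1037, 162.3803]), np.int32(376)) (array([280.5704, 156.1407]), np.int32(270)) 35.975833333333334
[ 0.6178 -0.0722  0.2435] [np.float64(6.667965061933297), np.float64(6.667965061933233)]
tab stand x,y 120.39410046692734 8.10768049555826 expect x 133.41554247965837
```

Still rolling at that moment, so I'll wait longer and compare again.

Emit:
step_arm:
  increments:
    - [0, 0, 0, 0, 0, 0, 0]
    - [0, 0, 0, 0, 0, 0, 0]
    - [0, 0, 0, 0, 0, 0, 0]
    - [0, 0, 0, 0, 0, 0, 0]
    - [0, 0, 0, 0, 0, 0, 0]
    - [0, 0, 0, 0, 0, 0, 0]
    - [0, 0, 0, 0, 0, 0, 0]
    - [0, 0, 0, 0, 0, 0, 0]
    - [0, 0, 0, 0, 0, 0, 0]
    - [0, 0, 0, 0, 0, 0, 0]
    - [0, 0, 0, 0, 0, 0, 0]
    - [0, 0, 0, 0, 0, 0, 0]

```text
time_s: 22.1
ee_pos: [0.6281, 0.0511, 0.4078]
ee_rot: [-0.04, 0.755, 0.653, 0.046]
contact_force: [1.1, 0.2, -0.3]
width: 1.002
grip_force: 0.0
```

```bash
python3 f.py; python3 - <<'E'
import cv2,numpy as np
a=cv2.imread('pics/scene6.png')[110:260,320:450]; b=cv2.imread('pics/side6.png')[120:270,220:350]
cv2.imwrite('pics/end2.png',cv2.resize(np.hstack([a,b]),None,fx=3,fy=3,interpolation=cv2.INTER_CUBIC))
E
```

```text
world [ 0.1  -0.23 -0.4 ] [-0.07  0.   -0.01] tool [-0.26  0.13  0.37] [ -9.1   0.6 357.9 156.8] 22.25
[-0.01 -0.07  0.01]
```

View pics/end2.png

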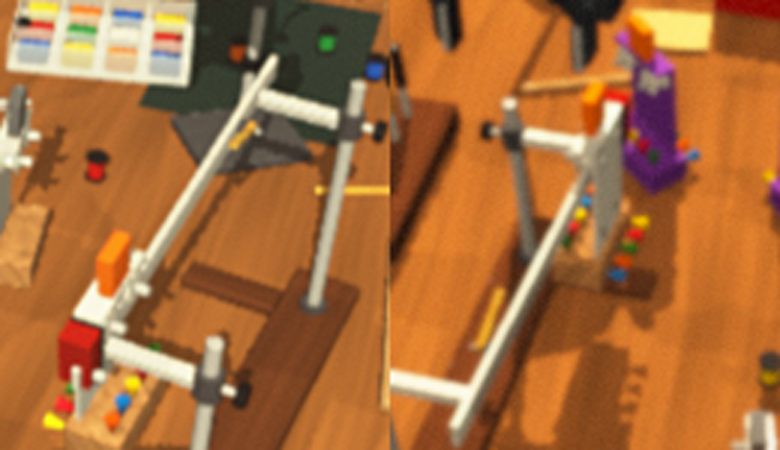

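Emit:
step_arm:
  increments:
    - [0, 0, 0, 0, 0, 0, 0]
    - [0, 0, 0, 0, 0, 0, 0]
    - [0, 0, 0, 0, 0, 0, 0]
    - [0, 0, 0, 0, 0, 0, 0]
    - [0, 0, 0, 0, 0, 0, 0]
    - [0, 0, 0, 0, 0, 0, 0]
    - [0, 0, 0, 0, 0, 0, 0]
    - [0, 0, 0, 0, 0, 0, 0]
    - [0, 0, 0, 0, 0, 0, 0]
    - [0, 0, 0, 0, 0, 0, 0]
    - [0, 0, 0, 0, 0, 0, 0]
    - [0, 0, 0, 0, 0, 0, 0]

```text
time_s: 23.45
ee_pos: [0.6281, 0.051, 0.4078]
ee_rot: [-0.04, 0.755, 0.653, 0.046]
contact_force: [-0.2, 0.2, 0.3]
width: 0.999
grip_force: 0.0
```

```bash
python3 - <<'E'
from h import *
for c in('scene','side'):
    o=cv2.imread(f'pics/{c}6.png').astype(int); n=optics.grab_frame(c).astype(int); d=np.abs(n-o)
    t=slice(120,260); x=slice(320,450) if c=='scene' else slice(220,350)
    print(c,d[t,x].mean(),d[300:,:].mean(), d[t,x].max())
E
```

```text
scene 1.1613736263736263 1.1924010416666666 33
side 2.207069597069597 2.3567708333333335 21
```

The carrier is resting still against the red stop, hanging on the bar with the keeper up behind it.

```bash
python3 -c "
from bench import manip
print(manip.hand_in())"
```

```text
the job is handed in; nothing more can be done
None
```

The orange-tabbed carrier hangs on the rail, at rest against the red stop with the keeper up behind it, and the job is handed in; the hand-in returned no verdict.

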